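Release and lift out a slide cassette

TASK

Push the red plunger at the left end of the dock's front track fully in, so that the steel keeper slides off the cassette's front lug and stays clear. Then pinch the two orange side catches of the blue slide cassette fully together, lift the cassette level out of the dock until its underside is about 12 cm above the bench, and finish still holding it there by the pinched catches. Leave the vials, beaker, bottle and timer where they stand.

Things in the scene. Friction and masses are not known exactly. Their poses are not given: they have to be found in the camera images.
- dock: White and grey dock fixed to the bench, 102 x 74 mm on plan; origin at the bench surface under the cassette's centre; x runs to its back, y to its left, z up. The cassette stands on its 10 mm thick floor, with 1 mm play to guides at both sides and ends. Side walls (|y| 21 to 36 mm) are 29 mm high, end walls (x = -43 to -37 and 37 to 43) 34 mm. Along the front, x = -57 to -44, runs the keeper's track, 28 mm high, with two end blocks 48 mm high (y = 22 to 34 and -34 to -26).
- plunger_face (a point): Centre of the outer (left, dock +y) face of the red plunger cap, a disc 20 mm across and 6 mm thick, standing off the left end of the track. As it rests it is at (-51, 58, 38) mm in the dock's frame; pushed along the dock's -y. Axes as the dock's.
- plunger (a joint): Travel of the plunger along the dock's -y in m: 0 at rest, 0.018 fully in against its stop. A spring of 2 N at rest, 5.6 N fully in, brings it back by itself; the keeper adds about 1.5 N of drag.
- keeper_tongue (a point): Centre of the top of the keeper's steel tongue (16 x 12 x 5 mm), 53 mm above the bench, at (-46, 0) mm in the dock's frame when the keeper reads 0. There it covers the blue lug on the cassette's front end (12 mm wide, 10 mm long, its top 46 mm above the bench), so that the cassette cannot rise.
- keeper (a joint): Slide of the steel keeper along the dock's -y in m: near 0 over the lug, free of it from 0.013, 0.018 at its end. The plunger, after at most 1 mm of free play, pushes it along; it has no spring and stays where it is pushed (about 1.5 N of drag).
- cassette: Blue cassette, 72 mm long (x), 40 mm wide, 58 mm high with five glass slides on edge in its top, plus a front lug at -x; 0.17 kg with its catches. Origin at the centre of its underside, 10 mm above the bench while docked; axes as the dock's (z up, the catches at +y and -y).
- left_pad (a point): Centre of the outer face of the left orange catch pad, at (0, 26, 46.5) mm in the cassette's frame when not pressed; the pad is 30 mm long (x), 27 mm high, upright. 56 mm above the bench while docked. A leg from the pad runs down to a tooth under the dock's side lip, 29 mm above the bench.
- right_pad (a point): The same for the right catch, at (0, -26, 46.5) mm.
- catch_left (a joint): Inward travel of the left catch in m: 0 sprung out (tooth under the dock's lip), 0.006 fully in; its tooth is free of the lip from about 0.0045. Spring 2.4 N at 0, 7.2 N fully in. Over both pads the cassette measures 52 mm at rest, 40 mm with both catches fully in; then the pinch bears on the solid stops.
- catch_right (a joint): The same for the right catch.
- vial_black: Small vial with black cap, 23 mm across, 48 mm high; origin under its centre. A bystander.
- vial_blue: Small vial with blue cap, 23 mm across, 48 mm high; origin under its centre. A bystander.
- beaker: Empty clear beaker, 52 mm across, 66 mm high; origin under its centre. A bystander.
- bottle: Clear bottle with blue cap, 54 mm across, 106 mm high; origin under its centre. A bystander.
- timer: White timer lying flat, 60 x 60 x 22 mm; origin under its centre. A bystander.
Things that resemble listed ones, but are neither listed nor needed, are in the scene too. Leave any turquoise look-alike of the cassette alone.

How it is judged:
On the way, in this order (a step that is already met when the one before it is completed fails the run):
1. the plunger is pushed fully in (at least 15.5 of 18 mm) and the keeper is off the lug, the cassette still docked (value of joint plunger above 0.0155 m and value of joint keeper above 0.013 m and z of cassette in the frame of dock below 0.016 m), for 0.1 s.
2. both catches are pinched in while the cassette is still docked (value of joint each of catch_left, catch_right above 0.0045 m and z of cassette in the frame of dock below 0.02 m), for 0.1 s.
At the end, for the whole second after the job is handed in: The cassette is held still by the fingers with its underside more than 80 mm above the bench, within 0.25 rad of level, both catches pressed in by more than 4.5 mm, touching the dock nowhere; the keeper is still clear of the lug (beyond 13 mm) (height (world z) of cassette above 0.08 m and angle between cassette's own z axis and vertical below 0.25 rad and value of joint each of catch_left, catch_right above 0.0045 m and contact force between the fingers and cassette above 3 N and contact force between cassette and dock below 0.1 N and value of joint keeper above 0.013 m and linear speed of cassette below 0.03 m/s); the arm keeps its last pose, push and grip.
It fails at once if a vial, the beaker, the bottle or the timer is moved by more than 20 mm (distance of any of vial_black, vial_blue, beaker, bottle, timer from where it was at the start of the episode above 0.02 m).
It also fails if it takes over 45 s, if anything falls off the work surface, if the arm or the gripper's body presses on something with over 40 N, if the wrist force passes 120 N, or if a joint passes its speed limit or range.

ROBOT

A 6-joint arm with a two-finger parallel gripper is mounted at the origin on a cart in front of the work surface, level with it; the furniture and walls round the work are solid. World frame = base frame: x ahead of the robot, y to its left, z up, the work surface at z = 0. Lengths are in m, angles in rad, forces in N, time in s.
With the tool pointing down it reaches from about 0.275 to 0.85 m from the base axis. Payload 5.2 kg.
Tool frame: the origin (TCP) lies midway between the tips of the shut fingers; the grasp point (between the pads) lies 19 mm behind it (bot.grasp_offset is the y of the grasp point in the tool frame, in m); y points along the fingers, x is the direction in which the jaws open and shut, and the axes are right-handed (so a half turn about y gives the same grasp; the last joint's range is limited). The gripper opens to 85 mm and grips with 20 to 120 N. Pads are 22 mm wide; open, the fingers measure 114 mm over their backs; the gripper's body (76 mm by 85 mm) begins 54 mm behind the grasp point. The pads swing forward as they close: fully open they stand 13 mm farther back than shut.
Start: joints at [-1.399, 0.259, 1.535, -0, 1.348, -0.203], TCP at [0.201, -0.512, 0.231] pointing down, gripper open.
Joint ranges: [-3.14, 3.14], [-0.91, 2.08], [0.19, 2.58], [-1.22, 4.36], [0.22, 2.71], [-3.12, 3.12]. Speed limits (rad/s): [2.57, 2.57, 3.14, 3.14, 3.14, 3.14].

INTERFACE

Orientations are given as a rotation vector (axis times angle).
In Python, from plant import bot gives the robot as it stands.
- The arm moves only by the shell command python3 -m inch 'ROWS' [FORCE]. ROWS is JSON, a list of rows, each a list of 5 numbers: the shift along the tool's x, y, z in m, then the turn about the tool's y in rad, then the finger opening in m, from 0 to 0.0854. In form: [[tx, ty, tz, spin, hand], ...]. A call has exactly 10 rows; each row shifts and turns the pose as measured when the row begins, along the tool's axes as they then stand; what a row does not reach is not made up. A row lasts 1/8 s, in which the tool goes at most 62.5 mm and 10.7 degrees, less where a joint would pass 70% of its speed; a pose out of reach is approached as far as the arm can. A call is refused whole if a number of a shift passes 0.0625 or a number of a turn 0.188, either way. A call with a gripper value outside its range is refused whole. The fingers move at their own pace and stop on an object; FORCE is the grip in N (left out, the last holds). Time passes only in rows, so rows that do not move let the fingers close, or fill a call up. It gives the time, the measured TCP pose, the force and the opening at its end, in the units of the state.
- bot.read_state(): the state, without advancing time (a new reading comes with each control period).
- bot.camera(name): name is "side" or "top"; returns the picture (420x560x3 uint8, red, green, blue); there is no depth.
- bot.camera_params(name): a dict with "mtx" (3x3 intrinsics, pixels), "R" (3x3) and "t" (3): a world point X has camera coordinates R X + t. Camera axes: x right, y down, z forward; pixel columns grow to the right and rows downward; lengths in m; the calibration is good to about 2 mm. A picture is of the moment at which its call begins. camera_params takes no time and is no camera call.
- bot.hand_in(): hands the job in, once; it reports no verdict.
Trained networks look in the newest picture that a camera, given by its name, has taken for a name from the list of things; names that differ only in an ending like _2 or _b are one class to them, and where a whole thing is asked for, a point or a joint stands for the part that bears it (a point fixed in the world has none). Each returns a list of dicts, best first, with "p" (0 to 1); they miss things now and then, are a little off and sometimes report something else, mostly with a low value. They report only what shows in the picture. A call takes as long as a camera call. They do not tell look-alikes from the thing itself.
- bot.recognise(camera, label): "extent" ([left, top, right, bottom] in pixels, round what is visible of it).
The state is a dict: "time": time; "joint_positions": joint angles; "qd": joint speeds; "tau": joint torques, N m; "tcp_pos": TCP position; "ee_rot": TCP orientation; "force": force on the tool from outside, world axes, zero at the start; "wrist_torque": the same for the moment, N m; "gripper_width": opening from 0.0 (shut) to 1.0 (fully open).
Only numpy, scipy, OpenCV 4.12 (cv2) and the standard library are available. Lean on these libraries where they do the work, as an engineer would, in place of code of your own. Each camera call takes 0.05 s, during which the arm holds its last target. There are 200 camera calls.

## Working session

There is one attempt and no reset: what is moved stays moved. The work goes in short steps, Python scripts to look and compute and a shell command to move; the robot and the scene stay as the last step left them, time stands still between calls to the robot, and variables do not carry over. Pictures are saved under pics/ and viewed, about 8 in all and at most 12, crops included, and the job is handed in when it is done.

```bash
ls; mkdir -p pics
python3 - <<'E'
from plant import bot
import cv2,numpy as np
for c in("top","side"):
    im=bot.camera(c);cv2.imwrite(f"pics/{c}0.png",im[:,:,::-1])
    p=bot.camera_params(c);print(c,np.round(p["mtx"],1).tolist(),np.round(p["R"],3).tolist(),np.round(p["t"],3).tolist())
    for l in("dock","plunger_face","keeper_tongue","cassette","left_pad","right_pad","beaker","bottle","timer","vial_black","vial_blue"):
        print(l,[(round(d["p"],2),np.round(d["extent"]).astype(int).tolist()) for d in bot.recognise(c,l)[:3]])
s=bot.read_state();print(s["time"],s["tcp_pos"],s["ee_rot"],s["force"],bot.grasp_offset)
E
```

```text
pics
top [[455.5, 0.0, 280.9], [0.0, 455.5, 215.3], [0.0, 0.0, 1.0]] [[0.027, -1.0, 0.006], [-0.998, -0.027, -0.051], [0.051, -0.005, -0.999]] [0.158, 0.52, 1.194]
dock [(0.56, [237, 194, 288, 241])]
plunger_face []
keeper_tongue []
cassette [(0.77, [254, 201, 283, 231]), (0.6, [182, 220, 217, 248])]
left_pad [(0.58, [191, 226, 199, 233])]
right_pad [(0.53, [206, 237, 213, 240])]
beaker [(0.68, [329, 221, 349, 238])]
bottle [(0.73, [379, 224, 406, 248]), (0.68, [240, 216, 256, 229]), (0.64, [143, 231, 170, 257])]
timer [(0.62, [146, 233, 172, 255])]
vial_black []
vial_blue []
side [[496.5, 0.0, 282.8], [0.0, 496.5, 221.1], [0.0, 0.0, 1.0]] [[-0.837, -0.547, 0.015], [-0.338, 0.494, -0.801], [0.431, -0.676, -0.598]] [0.544, 0.122, 1.249]
dock []
plunger_face []
keeper_tongue [(0.61, [285, 234, 295, 241]), (0.25, [267, 243, 289, 247])]
cassette [(0.74, [250, 259, 274, 297]), (0.58, [270, 210, 296, 240])]
left_pad [(0.5, [272, 218, 281, 234]), (0.42, [253, 266, 253, 290])]
right_pad [(0.59, [290, 215, 298, 223]), (0.46, [270, 268, 276, 274])]
beaker [(0.91, [319, 188, 339, 215])]
bottle []
timer [(0.97, [223, 303, 252, 332])]
vial_black [(0.7, [203, 259, 212, 274]), (0.49, [320, 190, 337, 216]), (0.4, [290, 232, 291, 246])]
vial_blue [(0.7, [192, 270, 205, 293])]
1.2 [ 0.20137529 -0.5117912   0.2312981 ] [-1.36347329  0.92883195 -0.92879593] [ 0.18957369 -0.35900526 -0.66589476] -0.0187
```

View pics/top0.png

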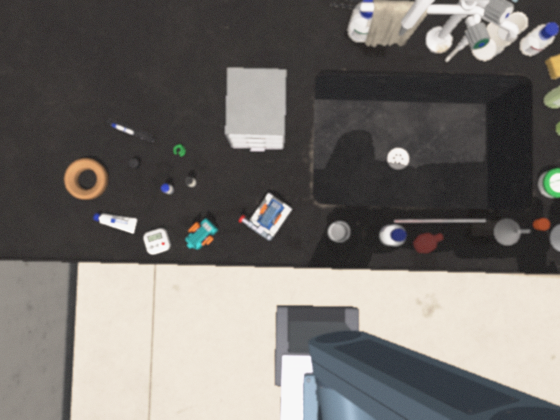

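View pics/side0.png

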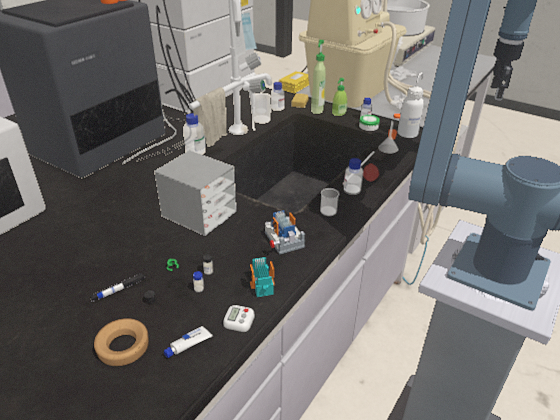

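Two candidates look like the cassette. The blue one in the white/grey dock, with the red plunger, is at top (269,215) / side (284,228). The turquoise one, with no dock, is at top (201,234) / side (262,277). The blue one fits the description. I'll confirm it in an enlarged crop and measure it there.

```bash
cat > h.py <<'E'
import numpy as np,cv2
from plant import bot
def ray(c,u,v,z):
    p=bot.camera_params(c);R=np.array(p["R"]);C=-R.T@np.array(p["t"])
    d=R.T@np.linalg.inv(p["mtx"])@[u,v,1];return C+d*(z-C[2])/d[2]
def proj(c,X):
    p=bot.camera_params(c);q=(np.array(p["R"])@np.array(X).T).T+np.array(p["t"]);q=q@np.array(p["mtx"]).T
    return q[:,:2]/q[:,2:]
def crop(c,u0,v0,w,h,k,pts=None):
    im=bot.camera(c)[v0:v0+h,u0:u0+w,::-1];im=cv2.resize(im,None,fx=k,fy=k,interpolation=cv2.INTER_CUBIC)
    if pts is not None:
        for q in proj(c,pts): cv2.circle(im,tuple(int(x) for x in ((q-[u0,v0]+.5)*k)),3,(0,255,255),1)
    return im
E
python3 - <<'E'
from h import *
a=crop("top",232,190,64,55,6);b=crop("side",256,200,60,55,6)
h=max(a.shape[0],b.shape[0])
cv2.imwrite("pics/c1.png",np.hstack([cv2.copyMakeBorder(i,0,h-i.shape[0],0,8,0) for i in(a,b)]))
print(ray("top",269,215,.04),ray("top",242,219,.04))
E
```

```text
[0.51390449 0.20313431 0.04      ] [0.50165641 0.27261802 0.04      ]
```

View pics/c1.png

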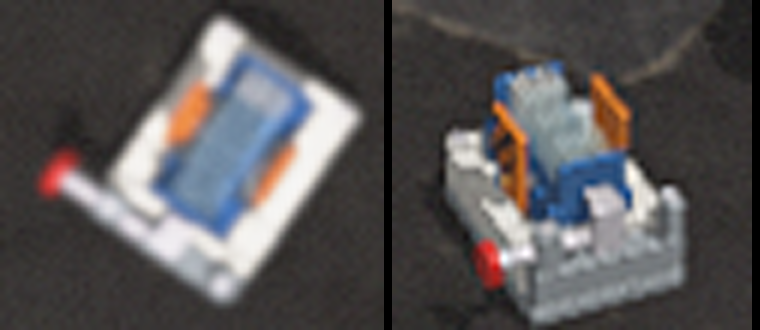

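```bash
cat >> h.py <<'E'
def dw(P,q):
    c,s=np.cos(q[2]),np.sin(q[2]);P=np.array(P)/1000.;return np.c_[q[0]+c*P[:,0]-s*P[:,1],q[1]+s*P[:,0]+c*P[:,1],P[:,2]]
E
python3 - <<'E'
from h import *
from scipy.optimize import least_squares
T=[((59,174),(-51,55,38)),((188,115),(0,24.5,70)),((276,176),(0,-24.5,70)),((220,15),(43,36,31)),((362,115),(43,-36,31)),((225,303),(-57,-34,48))]
S=[((97,265),(-51,57,38)),((119,160),(0,26,56.5)),((220,112),(0,-23,56.5)),((214,197),(-46,0,53))]
ut=np.array([a for a,_ in T])/6-.5+[232,190];us=np.array([a for a,_ in S])/6-.5+[256,200]
Pt=[b for _,b in T];Ps=[b for _,b in S]
f=lambda q:np.r_[(proj("top",dw(Pt,q))-ut).ravel(),(proj("side",dw(Ps,q))-us).ravel()]
r=least_squares(f,[.514,.203,-.6],loss="soft_l1");q=r.x
print(q,np.degrees(q[2]));print(np.round(f(q).reshape(-1,2),1).tolist())
np.save("q.npy",q)
print("plunger",dw([(-51,58,38)],q))
box=lambda x0,x1,y0,y1,z:[(x,y,z) for x in(x0,x1) for y in(y0,y1)]
M=dw(box(-15,15,-26,26,70)+box(-15,15,-26,26,43)+box(37,43,-36,36,34)+box(-57,-44,22,34,48)+box(-57,-44,-34,-26,48)+[(-51,58,28),(-51,58,48),(-46,0,53)],q)
a=crop("top",232,190,64,55,6,M);b=crop("side",256,200,60,55,6,M)
cv2.imwrite("pics/c2.png",np.hstack([a,b]))
for n in("beaker","timer"):
  for c in("top","side"):
    for d in bot.recognise(c,n)[:1]:
        e=d["extent"];print(n,c,ray(c,(e[0]+e[2])/2,(e[1]+e[3])/2,.03))
E
```

```text
[ 0.51612107  0.19943308 -0.56987509] -32.651437418910064
[[0.5, 0.1], [-0.6, -0.6], [0.8, 0.2], [0.2, 1.1], [-0.6, -0.2], [-0.2, -0.2], [0.1, 0.0], [-0.3, -2.4], [-0.2, 1.3], [0.3, 0.1]]
plunger [[0.50447324 0.27578311 0.038     ]]
beaker top [0.48162401 0.02568418 0.03      ]
beaker side [0.4780234  0.02511643 0.03      ]
timer top [0.42954032 0.48825987 0.03      ]
timer side [0.42394239 0.51752327 0.03      ]
```

View pics/c2.png

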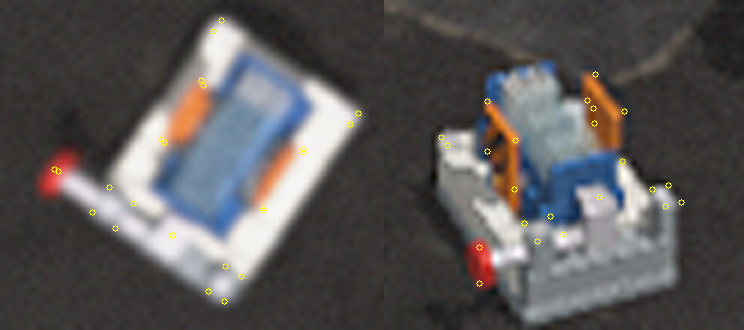

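The crop confirms it: blue cassette, red plunger at its left, tongue over the lug. The fit overlays within about 1–2 mm. Next I'll work out the tool axes.

```bash
cat > st.py <<'E'
from h import *
import sys
from scipy.spatial.transform import Rotation as Ro
q=np.load("q.npy");s=bot.read_state();R=Ro.from_rotvec(s["ee_rot"]).as_matrix()
c,sn=np.cos(q[2]),np.sin(q[2]);D=np.array([[c,-sn,0],[sn,c,0],[0,0,1]])
p=D.T@(s["tcp_pos"]-[q[0],q[1],0])
print("t",round(s["time"],2),"world",s["tcp_pos"].round(4),"dock mm",(p*1e3).round(1),"F dock",(D.T@s["force"]).round(1),"w",round(s["gripper_width"],3),"j6",s["joint_positions"][5].round(2))
print("tool axes in dock (cols)",(D.T@R).round(3).tolist())
if len(sys.argv)>1:
    g=np.array([float(a) for a in sys.argv[1:4]]);print("delta tool mm",((D.T@R).T@(g-p*1e3)).round(1))
E
python3 st.py -51 95 200
```

```text
t 1.6 world [ 0.2014 -0.5118  0.2313] dock mm [ 118.7 -768.7  231.3] F dock [ 0.4  0.2 -0.8] w 1.0 j6 -0.2
tool axes in dock (cols) [[0.81, 0.0, 0.586], [-0.586, -0.0, 0.81], [0.0, -1.0, 0.0]]
delta tool mm [-643.7   31.3  600.4]
```

```bash
python3 -m inch '[[-0.042,0,0.039,0,0],[-0.042,0,0.039,0,0],[-0.042,0,0.039,0,0],[-0.042,0,0.039,0,0],[-0.042,0,0.039,0,0],[-0.042,0,0.039,0,0],[-0.042,0,0.039,0,0],[-0.042,0,0.039,0,0],[-0.042,0,0.039,0,0],[-0.042,0,0.039,0,0]]' 20; python3 st.py -51 95 200
```

```text
time: 2.85
tcp_pos: [0.4173, 0.0324, 0.2322]
ee_rot: [-1.359, 0.928, -0.944]
force: [1.2, -1.4, 1.3]
gripper_width: 0.0
t 2.85 world [0.4173 0.0324 0.2322] dock mm [   6.9 -194.   232.2] F dock [ 1.8 -0.5  1.3] w 0.0 j6 1.02
tool axes in dock (cols) [[0.804, 0.01, 0.594], [-0.594, 0.0, 0.804], [0.008, -1.0, 0.006]]
delta tool mm [-218.5   31.7  197.9]
```

```bash
python3 -m inch '[[-0.042,0.005,0.039,0,0],[-0.042,0.005,0.039,0,0],[-0.042,0.005,0.039,0,0],[-0.042,0.005,0.039,0,0],[-0.042,0.005,0.039,0,0],[0,0,0,-0.16,0],[0,0,0,-0.16,0],[0,0,0,-0.16,0],[0,0,0,-0.16,0],[0,0,0,0,0]]'; python3 st.py -51 92 120
```

```text
time: 4.1
tcp_pos: [0.5279, 0.3139, 0.2046]
ee_rot: [-1.532, 0.413, -0.433]
force: [0.7, 0.4, 1.1]
gripper_width: 0.003
t 4.1 world [0.5279 0.3139 0.2046] dock mm [-51.8 102.7 204.6] F dock [0.4 0.7 1.1] w 0.003 j6 0.9
tool axes in dock (cols) [[0.999, 0.013, -0.031], [0.031, 0.001, 1.0], [0.013, -1.0, 0.0]]
delta tool mm [ -0.6  84.6 -10.8]
```

```bash
python3 -m inch '[[0,0.04,0,0,0],[0,0.04,0,0,0],[0,0.04,0,0.03,0],[0,0.03,0,0,0],[0,0.02,0,0,0],[0,0.007,0,0,0],[0,0,0,0,0],[0,0,0,0,0],[0,0,0,0,0],[0,0,0,0,0]]'; python3 st.py -51 75 26
```

```text
time: 5.35
tcp_pos: [0.5343, 0.3141, 0.0275]
ee_rot: [-1.516, 0.451, -0.483]
force: [0.6, -0.0, 0.3]
gripper_width: -0.003
t 5.35 world [0.5343 0.3141 0.0275] dock mm [-46.5 106.3  27.5] F dock [0.6 0.3 0.3] w -0.003 j6 0.96
tool axes in dock (cols) [[0.999, 0.019, 0.026], [-0.027, 0.009, 1.0], [0.019, -1.0, 0.009]]
delta tool mm [ -3.6   1.1 -31.5]
```

```bash
python3 -m inch '[[-0.004,0,-0.015,0,0],[-0.001,0,-0.012,0,0],[0,0,-0.006,0,0],[0,0,-0.004,0,0],[0,0,-0.004,0,0],[0,0,-0.004,0,0],[0,0,0,0,0],[0,0,0,0,0],[0,0,0,0,0],[0,0,0,0,0]]'; python3 st.py -51 51 27
python3 - <<'E'
from h import *
a=crop("top",232,190,64,55,6);b=crop("side",256,200,60,55,6)
cv2.imwrite("pics/c3.png",np.hstack([a,b]))
E
```

```text
time: 6.6
tcp_pos: [0.507, 0.2811, 0.0287]
ee_rot: [-1.509, 0.447, -0.487]
force: [0.2, 3.0, -1.5]
gripper_width: -0.001
t 6.6 world [0.507  0.2811 0.0287] dock mm [-51.8  63.9  28.7] F dock [-1.5  2.6 -1.5] w -0.001 j6 0.92
tool axes in dock (cols) [[0.999, 0.022, 0.027], [-0.027, 0.017, 0.999], [0.021, -1.0, 0.018]]
delta tool mm [  1.1   1.5 -12.9]
```

View pics/c3.png

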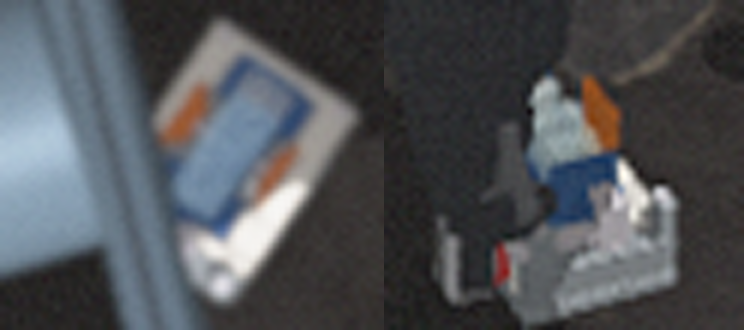

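The fingers are on the red cap (side crop ~(500,265)), with 2.6 N reaction. I'll push on.

```bash
python3 -m inch '[[0,0,-0.004,0,0],[0,0,-0.004,0,0],[0,0,-0.004,0,0],[0,0,-0.003,0,0],[0,0,-0.003,0,0],[0,0,-0.003,0,0],[0,0,-0.003,0,0],[0,0,-0.003,0,0],[0,0,0,0,0],[0,0,0,0,0]]'; python3 st.py -51 51 27
```

```text
time: 7.95
tcp_pos: [0.5017, 0.2727, 0.0296]
ee_rot: [-1.475, 0.435, -0.502]
force: [1.9, 4.5, -3.7]
gripper_width: -0.001
t 7.95 world [0.5017 0.2727 0.0296] dock mm [-51.6  53.9  29.6] F dock [-0.8  4.8 -3.7] w -0.001 j6 0.89
tool axes in dock (cols) [[0.999, 0.029, 0.031], [-0.033, 0.053, 0.998], [0.027, -0.998, 0.054]]
delta tool mm [ 0.7  2.5 -3. ]
```

```bash
python3 -m inch '[[0,0.001,-0.007,0,0],[0,0.001,-0.007,0,0],[0,0.001,-0.007,0,0],[0,0.001,-0.007,0,0],[0,0,-0.006,0,0],[0,0,-0.006,0,0],[0,0,-0.006,0,0],[0,0,-0.006,0,0],[0,0,-0.006,0,0],[0,0,-0.006,0,0]]'; python3 st.py -51 51 27
python3 - <<'E'
from h import *
a=crop("top",232,190,64,55,6);b=crop("side",256,200,60,55,6)
cv2.imwrite("pics/c4.png",np.hstack([a,b]))
E
```

```text
time: 9.2
tcp_pos: [0.5022, 0.2716, 0.0326]
ee_rot: [-1.361, 0.399, -0.553]
force: [10.9, 30.1, -15.5]
gripper_width: 0.003
t 9.2 world [0.5022 0.2716 0.0326] dock mm [-50.7  53.3  32.6] F dock [ -7.   31.3 -15.5] w 0.003 j6 0.79
tool axes in dock (cols) [[0.997, 0.057, 0.048], [-0.057, 0.172, 0.984], [0.047, -0.984, 0.174]]
delta tool mm [-0.5  5.1 -3.2]
```

View pics/c4.png

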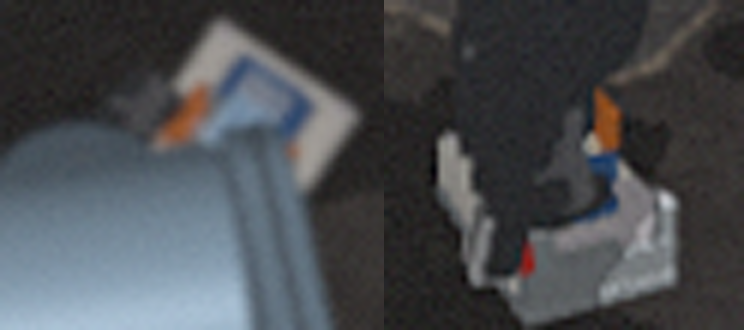

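The cap has moved from crop x ~489 to ~528 (about 7 px, roughly 18 mm) and the force rose sharply to 31 N, so it is on the stop. The tool tilted by about 10° while pushing. I'll back off and see whether the tilt recovers.

```bash
python3 -m inch '[[0,0,0.02,0,0],[0,0,0.03,0,0],[0,0,0,0,0],[0,-0.05,0,0,0],[0,-0.05,0,0,0],[0,-0.03,0,0,0],[0,0,0,0,0],[0,0,0,0,0],[0,0,0,0,0],[0,0,0,0,0]]'; python3 st.py -90 80 150
python3 - <<'E'
from h import *
M=dw([(-46,0,53),(-46,-18,53),(-51,58,38)],np.load("q.npy"))
a=crop("top",232,190,64,55,6);b=crop("side",256,200,60,55,6,M)
cv2.imwrite("pics/c5.png",np.hstack([a,b]))
E
```

```text
time: 10.55
tcp_pos: [0.5048, 0.2903, 0.1646]
ee_rot: [-1.379, 0.41, -0.543]
force: [0.3, 0.6, -0.9]
gripper_width: -0.003
t 10.55 world [0.5048 0.2903 0.1646] dock mm [-58.5  70.4 164.6] F dock [-0.   0.7 -0.9] w -0.003 j6 0.88
tool axes in dock (cols) [[0.998, 0.047, 0.048], [-0.054, 0.151, 0.987], [0.04, -0.987, 0.154]]
delta tool mm [-32.5  14.3   5.7]
```

View pics/c5.png

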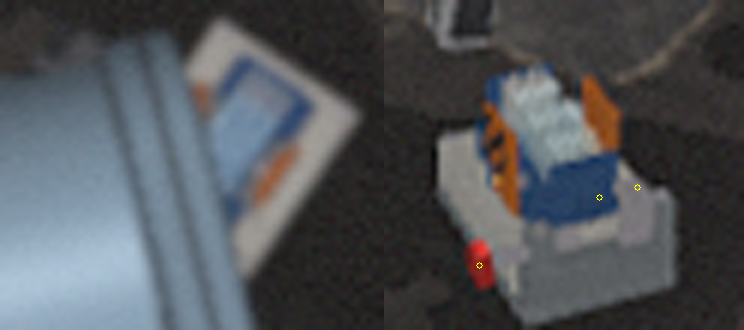

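The keeper's tongue now sits at the −18 mm marker (side crop ~(637,190)) and the plunger has sprung back, so the cassette's lug is free. A tool lean of about 9° remains, and the rows cannot command tilt. I'll undo it by pushing the shut fingertips in +y against the dock's fixed right wall.

```bash
python3 -m inch '[[0.013,-0.005,-0.04,0,0],[0.013,-0.005,-0.04,0,0],[0.013,-0.005,-0.04,0,0],[0.013,-0.005,-0.04,0,0],[0,0,0,0,0],[0,0.04,-0.006,0,0],[0,0.04,-0.006,0,0],[0,0.03,-0.005,0,0],[0,0,0,0,0],[0,0,0,0,0]]'; python3 st.py -15 -60 16
```

```text
time: 11.9
tcp_pos: [0.4599, 0.1254, 0.0479]
ee_rot: [-1.377, 0.404, -0.544]
force: [0.1, 0.3, 0.1]
gripper_width: 0.001
t 11.9 world [0.4599 0.1254 0.0479] dock mm [ -7.3 -92.7  47.9] F dock [-0.1  0.3  0.1] w 0.001 j6 0.44
tool axes in dock (cols) [[0.998, 0.051, 0.045], [-0.052, 0.155, 0.987], [0.043, -0.987, 0.157]]
delta tool mm [-10.7  36.1  26.9]
```

```bash
python3 -m inch '[[0,0.018,0.005,0,0],[0,0.014,0.015,0,0],[0,0.002,0.015,0,0],[0,0,0.01,0,0],[0,0,0.006,0,0],[0,0,0.006,0,0],[0,0,0.006,0,0],[0,0,0.006,0,0],[0,0,0.006,0,0],[0,0,0.006,0,0]]'; python3 st.py -15 -47 18
```

```text
time: 13.15
tcp_pos: [0.4913, 0.1626, 0.0243]
ee_rot: [-1.456, 0.409, -0.507]
force: [-10.6, -31.0, 9.4]
gripper_width: 0.002
t 13.15 world [0.4913 0.1626 0.0243] dock mm [ -1.1 -44.4  24.3] F dock [  7.8 -31.8   9.4] w 0.002 j6 0.63
tool axes in dock (cols) [[0.999, 0.043, 0.019], [-0.022, 0.079, 0.997], [0.041, -0.996, 0.079]]
delta tool mm [-14.1   5.5  -3.4]
```

```bash
python3 -m inch '[[0,0.003,0.006,0,0],[0,0.003,0.006,0,0],[0,0.003,0.006,0,0],[0,0.002,0.006,0,0],[0,0.001,0.006,0,0],[0,0,0.006,0,0],[0,0,0.006,0,0],[0,0,0,0,0],[0,0,-0.02,0,0],[0,0,-0.02,0,0]]'; python3 st.py 0 -80 150
```

```text
time: 14.4
tcp_pos: [0.4689, 0.1296, 0.02]
ee_rot: [-1.539, 0.425, -0.467]
force: [0.3, -0.4, -0.1]
gripper_width: 0.003
t 14.4 world [0.4689 0.1296 0.02  ] dock mm [ -2.1 -84.3  20. ] F dock [ 0.5 -0.1 -0.1] w 0.003 j6 0.65
tool axes in dock (cols) [[1.0, 0.03, -0.002], [0.002, -0.006, 1.0], [0.03, -1.0, -0.006]]
delta tool mm [   5.9 -129.9    3.4]
```

```bash
python3 -m inch '[[0,-0.05,0,0,0],[0,-0.05,0,-0.174,0.085],[0,-0.03,0,-0.174,0.085],[0,0,0,-0.174,0.085],[0,0,0,-0.174,0.085],[0,0,0,-0.174,0.085],[0,0,0,-0.174,0.085],[0,0,0,-0.174,0.085],[0,0,0,-0.174,0.085],[0,0,0,-0.178,0.085]]'; python3 st.py 0 0 140
```

```text
time: 15.65
tcp_pos: [0.4675, 0.1322, 0.1601]
ee_rot: [-1.446, -0.839, 0.806]
force: [-0.4, -0.2, -0.1]
gripper_width: 0.997
t 15.65 world [0.4675 0.1322 0.1601] dock mm [ -4.7 -82.8 160.1] F dock [-0.2 -0.3 -0.1] w 0.997 j6 -0.98
tool axes in dock (cols) [[-0.051, 0.039, -0.998], [0.999, 0.003, -0.05], [0.001, -0.999, -0.04]]
delta tool mm [82.4 20.5 -8. ]
```

```bash
python3 -m inch '[[0.03,0,-0.002,0.05,0.085],[0.03,0,-0.002,0,0.085],[0.02,0,-0.002,0,0.085],[0,0.02,0,0,0.085],[0,0.02,0,0,0.085],[0,0,0,0,0.085],[0,0,0,0,0.085],[0,0,0,0,0.085],[0,0,0,0,0.085],[0,0,0,0,0.085]]'; python3 st.py 0 0 36
python3 - <<'E'
from h import *
M=dw([(0,26,56.5),(0,-26,56.5),(0,0,70)],np.load("q.npy"))
a=crop("top",232,185,64,62,6,M);b=crop("side",250,185,62,62,6,M)
cv2.imwrite("pics/c6.png",np.hstack([a,b]))
E
```

```text
time: 16.9
tcp_pos: [0.5203, 0.1995, 0.1265]
ee_rot: [-1.463, -0.813, 0.757]
force: [-0.8, 1.1, 0.3]
gripper_width: 0.993
t 16.9 world [0.5203 0.1995 0.1265] dock mm [  3.5   2.3 126.5] F dock [-1.3  0.5  0.3] w 0.993 j6 -0.81
tool axes in dock (cols) [[-0.002, 0.049, -0.999], [1.0, 0.012, -0.001], [0.012, -0.999, -0.049]]
delta tool mm [-3.4 90.1  7.9]
```

View pics/c6.png

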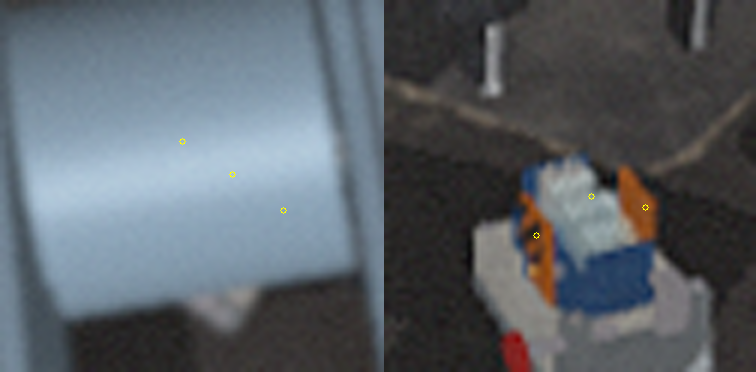

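```bash
python3 -m inch '[[-0.002,0.03,0.004,0,0.085],[-0.001,0.03,0.003,0,0.085],[0,0.02,0.001,0,0.085],[0,0.008,0,0,0.085],[0,0,0,0,0.085],[0,0,0,0,0.085],[0,0,0,0,0.085],[0,0,0,0,0.085],[0,0,0,0,0.085],[0,0,0,0,0.085]]'; python3 st.py 0 0 36
```

```text
time: 18.25
tcp_pos: [0.5196, 0.2005, 0.0399]
ee_rot: [-1.466, -0.819, 0.751]
force: [-0.4, -0.3, 0.1]
gripper_width: 0.995
t 18.25 world [0.5196 0.2005 0.0399] dock mm [ 2.3  2.8 39.9] F dock [-0.2 -0.5  0.1] w 0.995 j6 -0.8
tool axes in dock (cols) [[-0.002, 0.055, -0.999], [1.0, 0.018, -0.001], [0.018, -0.998, -0.055]]
delta tool mm [-2.8  3.7  2.5]
```

```bash
python3 -m inch '[[-0.003,0.003,0.002,0,0.085],[0,0.001,0,0,0.06],[0,0,0,0,0.06],[0,0,0,0,0.06],[0,0,0,0,0.03],[0,0,0,0,0.03],[0,0,0,0,0.03],[0,0,0,0,0.03],[0,0,0,0,0.03],[0,0,0,0,0.03]]' 40; python3 st.py 0 0 36
python3 - <<'E'
from h import *
b=crop("side",245,180,75,75,8)
cv2.imwrite("pics/c7.png",b)
E
```

```text
time: 19.5
tcp_pos: [0.5167, 0.1994, 0.0372]
ee_rot: [-1.466, -0.821, 0.75]
force: [-0.9, 0.1, 1.3]
gripper_width: 0.423
t 19.5 world [0.5167 0.1994 0.0372] dock mm [ 0.5  0.3 37.2] F dock [-0.9 -0.4  1.3] w 0.423 j6 -0.8
tool axes in dock (cols) [[-0.002, 0.056, -0.998], [1.0, 0.019, -0.001], [0.019, -0.998, -0.056]]
delta tool mm [-0.4  1.2  0.6]
```

View pics/c7.png

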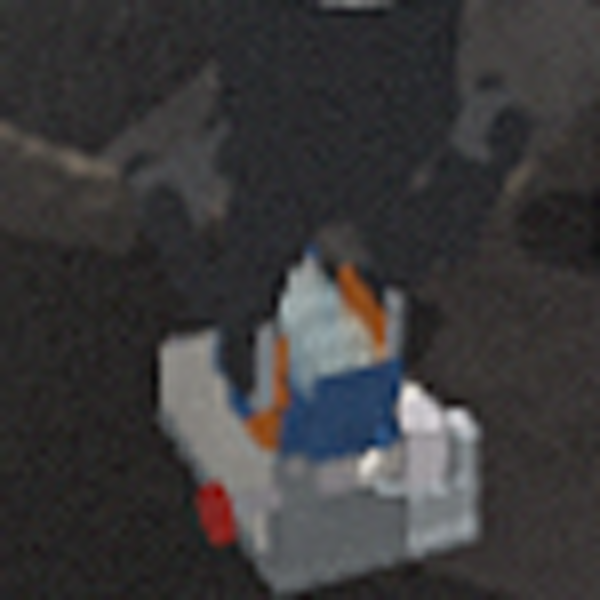

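The fingers press both orange pads and the tongue is clear (crop ~(420,440)). I'll lift slowly at first, straight up in the world frame.

```bash
python3 -m inch '[[0,0,0,0,0.03],[0,-0.008,-0.0004,0,0.03],[0,-0.01,-0.0006,0,0.03],[0,-0.01,-0.0006,0,0.03],[0,-0.01,-0.0006,0,0.03],[0,-0.01,-0.0006,0,0.03],[0,-0.01,-0.0006,0,0.03],[0,0,0,0,0.03],[0,0,0,0,0.03],[0,0,0,0,0.03]]' 50; python3 st.py 0 0 147
```

```text
time: 20.8
tcp_pos: [0.5158, 0.1981, 0.0992]
ee_rot: [-1.466, -0.82, 0.75]
force: [-0.0, 0.6, -1.7]
gripper_width: 0.412
t 20.8 world [0.5158 0.1981 0.0992] dock mm [ 0.5 -1.3 99.2] F dock [-0.3  0.5 -1.7] w 0.412 j6 -0.81
tool axes in dock (cols) [[-0.002, 0.055, -0.998], [1.0, 0.018, -0.001], [0.018, -0.998, -0.055]]
delta tool mm [  2.2 -47.8  -2.2]
```

```bash
python3 -m inch '[[0,-0.012,-0.0006,0,0.03],[0,-0.012,-0.0006,0,0.03],[0,-0.012,-0.0006,0,0.03],[0,-0.01,-0.0005,0,0.03],[0,0,0,0,0.03],[0,0,0,0,0.03],[0,0,0,0,0.03],[0,0,0,0,0.03],[0,0,0,0,0.03],[0,0,0,0,0.03]]'; python3 st.py 0 0 147
python3 - <<'E'
from h import *
b=crop("side",235,150,85,100,6)
cv2.imwrite("pics/c8.png",b)
E
```

```text
time: 22.05
tcp_pos: [0.5144, 0.1973, 0.1475]
ee_rot: [-1.465, -0.818, 0.752]
force: [0.1, 0.1, -2.1]
gripper_width: 0.408
t 22.05 world [0.5144 0.1973 0.1475] dock mm [ -0.3  -2.7 147.5] F dock [ 0.   0.2 -2.1] w 0.408 j6 -0.81
tool axes in dock (cols) [[-0.002, 0.054, -0.999], [1.0, 0.017, -0.001], [0.017, -0.998, -0.054]]
delta tool mm [ 2.7  0.6 -0.3]
```

View pics/c8.png

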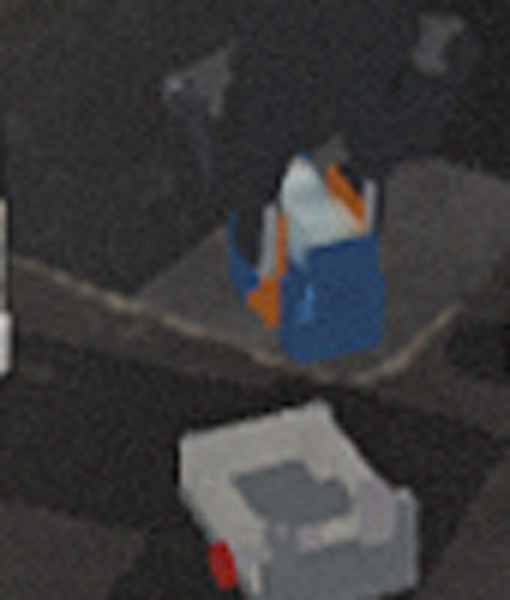

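The picture shows the cassette hanging level above the empty dock (crop ~(330,290)), with the keeper still at the right end (crop ~(385,510)). The grip is steady, so I'm handing in.

```bash
python3 -c "
from plant import bot
print(bot.hand_in()); s=bot.read_state(); print(s['time'],s['tcp_pos'],s['force'],s['gripper_width'])"
```

```text
the job is handed in; nothing more can be done
None
the job is handed in; nothing more can be done
```

I pushed the plunger in, which moved the keeper off the lug. Then I pinched both catches, lifted the cassette out of the dock, and handed in still holding it at about 22 s of the 45 s allowed.

**Last checks, just before handing in:**
- **Height:** the fingertips had risen about 110 mm from where they gripped, so the underside should be about 12 cm above the bench. I did not measure the underside itself.
- **Hold:** the wrist force showed 2.1 N, roughly the cassette's weight plus noise. That fits a cassette hanging free of the dock.
- **Level:** the tool was about 3° off vertical, and the last side picture shows the cassette level above the empty dock.
- **Keeper:** the side picture shows the tongue still at the far right end of its track, clear of the lug.

**What went wrong or did not agree:**
- **Tool tilt:** pushing the plunger onto its stop reached about 31 N in the push direction (about 36 N in all) and tilted the tool by about 10°. I straightened it by pressing the fingertips against the dock's right side wall with about 32 N.
- **Gripper opening:** it read about 35 mm at the end, against the 40 mm expected with both catches fully in. I did not resolve this. Both catches looked pressed in the picture, but I could not read their travel directly.
- **Plunger travel:** I judged it fully in from the sharp rise in force and from the pictures; there was no joint reading.
- **Bystanders:** I did not check them again at the end. The arm stayed above or well clear of them throughout.

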